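Sight two spots on a porcelain spot plate, then file the plate in the drawer

TASK

Slide the x-y carrier so that the centre of the blue spot on the white plate stands right under the red tip of the fixed pointer and hold it still there for a second, then do the same with the red spot. The plate stays lying on the carrier for both readings; afterwards lay it flat, spots up, in the open drawer and push the drawer fully shut. Leave the glassware and other things on the bench undisturbed.

Things in the scene. Friction and masses are not known exactly. Their poses are not given: they have to be found in the camera images.
- stage: Fixed black base plate 430 x 230 x 16 mm of the x-y stage; origin: underside, below the carrier's centre when both slides read 0; x runs lengthwise from the knob end towards the pointer, which stands at x = 125, y = 0 mm. It hangs from a rod 200 mm above the table that reaches along y from a steel column (14 mm thick, 286 mm high) at x = 125, y = -165 mm, clear of the carrier's travel.
- pointer_tip (a point): Red conical tip of the fixed vertical steel pointer (8 mm thick), 75 mm above the table, 11 mm above the plate's upper face. Its rod rises to 214 mm with a green clamp 22 mm wide at the top; fixed to the stage.
- slide_x (a joint): Position in m of the lower slide, 0 to 0.20, growing along the stage's x (the carrier goes towards and under the pointer). About 1 N of friction, stays where left.
- slide_y (a joint): Position in m of the upper slide on the lower one, -0.065 to 0.065, growing along the stage's y. Stays where left.
- carrier_top (a point): Centre of the carrier's grey flat deck, 170 (x) x 140 (y) mm, upper face 48 mm above the table; the plate lies loose on it, held by friction. Axes as the stage.
- carrier_knob (a point): Grip point of the carrier's upright square black knob with orange top, 22 x 22 mm, sides along the carrier's axes, from the deck (48 mm above the table) up to 110 mm; this point lies on its axis at 83 mm, 140 mm from the deck's centre towards the stage's -x. The knob is one piece with the carrier: moving it moves both slides.
- plate: Loose white porcelain spot plate, 110 (x) x 56 (y) x 16 mm, about 0.2 kg; origin: centre of its underside. Five flush coloured spots 18 mm wide, each with a small white centre dot: blue (+36, +13), red (-36, -13), yellow (+36, -13), green (-36, +13) mm and black in the middle. Can be gripped across its 56 mm width.
- blue_spot (a point): Centre of the blue spot, on the plate's upper face.
- red_spot (a point): Centre of the red spot, on the plate's upper face.
- cabinet_front (a point): Fixed low white drawer unit 300 (x) x 220 (y) x 100 mm with one drawer, grey front; the unit's front faces its -x. This point: middle of the lower edge of its front face (where the shut drawer's front is). Drawer front: 15 mm thick, top edge at 87 mm; inside: begins 56 mm behind the handle point, 178 mm wide, 255 mm deep; floor 22 mm, walls' top 78 mm above the table.
- cabinet_drawer0_handle (a point): Middle of the drawer's steel bar handle (110 mm long along the cabinet's y, 10 mm thick), about 62 mm above the table, 35 mm out from the drawer front. Moves with the drawer along the cabinet's x, up to 214 mm out; shut, this point is 35 mm in front of cabinet_front.
- beaker: Clear beaker, 70 mm wide, 85 mm high; bystander, leave alone; origin on the middle of its underside.
- reagent: Clear glass bottle with blue cap, 64 mm wide, 120 mm high; bystander, leave alone; origin on the middle of its underside.
- amber: Amber bottle with black cap, 60 mm wide, 110 mm high; bystander, leave alone; origin on the middle of its underside.
- dish: Closed glass dish, 92 mm wide, 18 mm high; bystander, leave alone; origin on the middle of its underside.
- slidebox: Blue box for slides, 100 x 75 x 32 mm; bystander, leave alone; origin on the middle of its underside.
- flask: Small conical flask, 72 mm wide, 103 mm high; bystander, leave alone; origin on the middle of its underside.
- brush: Brush lying on the bench along its x; bystander, leave alone; origin on the middle of its underside.

How it is judged:
By the outcome, as a careful person would: the job done as asked, in the order asked, and still so for the second after the job is handed in, with the robot touching nothing.
It also fails if it takes over 64 s, if anything falls off the work surface, if the arm or the gripper's body presses on something with over 40 N, if the wrist force passes 120 N, or if a joint passes its speed limit or range.

ROBOT

A 6-joint arm with a two-finger parallel gripper is mounted at the origin on the work surface. World frame = base frame: x ahead of the robot, y to its left, z up, the work surface at z = 0. Lengths are in m, angles in rad, forces in N, time in s.
With the tool pointing down it reaches from about 0.35 to 0.975 m from the base axis. Payload 7.1 kg.
Tool frame: the origin (TCP) lies at the very end of the fingers, on their centre line; the grasp point (between the pads) lies 19 mm behind it (arm.tcp_to_grasp is the z of the grasp point in the tool frame, in m); z points along the fingers, x is the direction in which the jaws open and shut, and the axes are right-handed (so a half turn about z gives the same grasp; the last joint's range is limited). The gripper opens to 88 mm and grips with 3 to 60 N. Pads are 20 mm wide; open, the fingers measure 115 mm over their backs; the gripper's body (75 mm by 178 mm) begins 61 mm behind the grasp point.
Start: joints at [-1.229, 0.423, 1.63, -0, 1.089, -0.019], TCP at [0.221, -0.585, 0.223] pointing down, gripper open.
Joint ranges: [-3, 3], [-0.9, 2.11], [0.09, 2.58], [-1.31, 4.45], [0.11, 2.69], [-2.54, 2.54]. Speed limits (rad/s): [2.39, 2.39, 3.01, 3.14, 3.14, 3.14].

INTERFACE

Orientations are given as a 3x3 rotation matrix whose columns are the frame's x, y, z axes.
In Python, from rig import arm, vision gives the robot as it stands.
- The arm moves only by the tool apply_moves, never from a script. Its argument "steps" is a list of rows, each an object with "delta_rot": the turn, a rotation vector about the tool's x, y, z in degrees, a list of three; "xyz": the shift along the tool's x, y, z in mm, a list of three; "gripper": the closure, from 0 (fully open) to 1 (shut). In form: [{"delta_rot": [ax, ay, az], "xyz": [tx, ty, tz], "gripper": gripper}, ...]. A call has 1 to 5 rows; each row is the pose to reach, as a shift and turn from the pose measured when the call began, along the tool's axes at that moment; what a row does not reach only later rows make up. A row lasts 1/12 s, in which the tool goes at most 41.7 mm and 7.16 degrees, less where a joint would pass 70% of its speed; a pose out of reach is approached as far as the arm can. A call with a gripper value outside its range is refused whole. The fingers move at their own pace and stop on an object; "force" is the grip in N (left out, the last holds). Time passes only in rows, so rows that repeat a pose let the fingers close. It gives the time, the measured TCP pose, the force and the opening at its end, in the units of the state.
- arm.get_state(): the state, without advancing time (a new reading comes with each control period).
- vision.read_camera(name): name is "side" or "top"; returns a dict with "frame" (384x512x3 uint8, red, green, blue), "intrinsics" (3x3 intrinsics, pixels), "D" ([k1, k2, p1, p2, k3] as OpenCV has them; the pictures are not rectified), "R" (3x3) and "t" (3): a world point X has camera coordinates R X + t. Camera axes: x right, y down, z forward; pixel columns grow to the right and rows downward; lengths in m; the calibration is good to about 2 mm. A picture is of the moment at which its call begins. There is no depth.
- arm.hand_in(): hands the job in, once; it reports no verdict.
The state is a dict: "clock": time; "q": joint angles; "qvel": joint speeds; "tau": joint torques, N m; "tool_pos": TCP position; "tool_rot": TCP orientation; "force": force on the tool from outside, world axes, zero at the start; "moment": the same for the moment, N m; "gripper_width": opening from 0.0 (shut) to 1.0 (fully open).
Only numpy, scipy, OpenCV 4.12 (cv2) and the standard library are available. Lean on these libraries where they do the work, as an engineer would, in place of code of your own. Each camera call takes 0.05 s, during which the arm holds its last target. There are 200 camera calls.

## Working session

There is one attempt and no reset: what is moved stays moved. The work goes in short steps, Python scripts to look and compute and a tool call to move; the robot and the scene stay as the last step left them, time stands still between calls to the robot, and variables do not carry over. Pictures are saved under pics/ and viewed, about 8 in all and at most 12, crops included, and the job is handed in when it is done.

Besides the shell and the picture viewer there is one more tool, called after ">>>" as name([rows], argument=value, ...), one row to a line, values as JSON. apply_moves: Moves the arm, as the interface text tells. Its arguments: {"type":"object","properties":{"steps":{"type":"array"},"force":{"type":"number"}},"required":["steps"]}

```bash
ls; mkdir -p pics
python3 - <<'E'
from rig import arm, vision
import cv2
for n in("side","top"):
    c=vision.read_camera(n); cv2.imwrite(f"pics/{n}0.png",c["frame"][:,:,::-1]); print(n,c["intrinsics"].tolist(),c["D"],c["R"].tolist(),c["t"])
s=arm.get_state(); print(s, arm.tcp_to_grasp)
E
```

```text
pics
side [[353.72801324993935, 0.0, 251.68107089598323], [0.0, 353.72801324993935, 192.29744976497497], [0.0, 0.0, 1.0]] [-0.01240314  0.          0.          0.          0.        ] [[-0.9918727251965451, -0.12623044500778952, 0.015949036469773848], [-0.10599357492592903, 0.7504294440006412, -0.6523963608507559], [0.07038365638129503, -0.6487846517374034, -0.7577101138195109]] [0.5209658 0.1265637 1.2121753]
top [[415.7313082955376, 0.0, 249.99974831125243], [0.0, 415.7313082955376, 188.37671523418535], [0.0, 0.0, 1.0]] [-0.01220806  0.          0.          0.          0.        ] [[0.008258927201151836, -0.9999339482566943, 0.007993074831656153], [-0.9938834487080849, -0.009088724901591677, -0.11005946330864094], [0.11012484054748489, -0.0070352116842042605, -0.9938928640909689]] [-0.02525498  0.52207757  1.6402208 ]
{'clock': 0.1, 'q': array([-1.22900280e+00,  4.23743458e-01,  1.63057990e+00,  3.17999500e-05,
        1.08858219e+00, -1.89808443e-02]), 'qvel': array([-0.00021691, -0.00102273, -0.00155946,  0.00069028,  0.00075169,
       -0.00027204]), 'tau': array([-1.24418046e-03, -5.45614958e+01, -2.74322623e+01,  6.44773641e-02,
        1.87944114e-02, -1.91591221e-05]), 'tool_pos': array([ 0.22050725, -0.5842974 ,  0.22200574]), 'tool_rot': array([[ 3.52984776e-01, -9.35628974e-01, -4.13508574e-04],
       [-9.35628145e-01, -3.52985014e-01,  1.24639363e-03],
       [-1.31212433e-03, -5.30677172e-05, -9.99999138e-01]]), 'force': array([ 0.0066978 , -0.52970183,  0.74316905]), 'moment': array([-0.06700461,  0.04874989,  0.00822652]), 'gripper_width': 1.0023380526775838} -0.0187
```

View pics/side0.png

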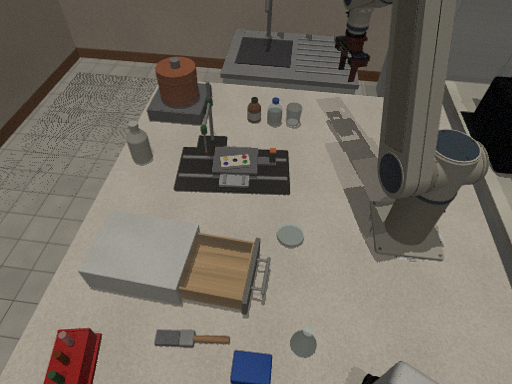

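View pics/top0.png

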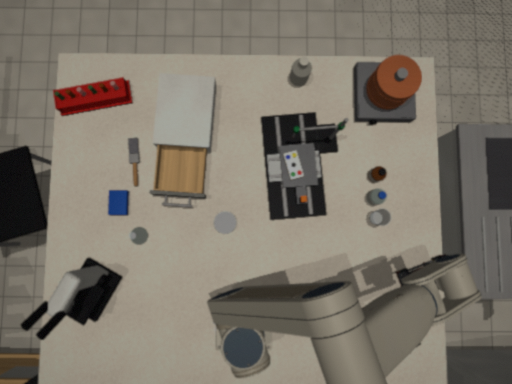

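The side view shows the stage at about (235,165), the open drawer at (220,270) and the arm at right. In the top view the knob is at (303,199), the plate at (294,165), the clamp near (297,128), the drawer at (180,170) and its handle at (178,203). Next I'll enlarge crops of the stage.

```bash
cat > h.py <<'E'
import cv2, numpy as np
from rig import arm, vision
def cam(n):
    return vision.read_camera(n)
def ray(c,uv):
    p=cv2.undistortPoints(np.array([[uv]],float),c["intrinsics"],c["D"])[0,0]
    R=np.array(c["R"]);t=np.array(c["t"])
    return -R.T@t, R.T@np.array([p[0],p[1],1])
def onz(c,uv,z):
    o,d=ray(c,uv); return o+d*(z-o[2])/d[2]
def tri(c1,a,c2,b):
    o1,d1=ray(c1,a);o2,d2=ray(c2,b)
    s=np.linalg.lstsq(np.c_[d1,-d2],o2-o1,rcond=None)[0]
    p,q=o1+d1*s[0],o2+d2*s[1]; return (p+q)/2,np.linalg.norm(p-q)
def proj(c,X):
    return cv2.projectPoints(np.array([X],float),cv2.Rodrigues(np.array(c["R"]))[0],np.array(c["t"],float),c["intrinsics"],c["D"])[0][0,0]
def blobs(c,roi,lo,hi,mn=3):
    x0,y0,x1,y1=roi
    hsv=cv2.cvtColor(c["frame"][y0:y1,x0:x1],cv2.COLOR_RGB2HSV)
    m=cv2.inRange(hsv,np.array(lo),np.array(hi))
    n,l,s,ce=cv2.connectedComponentsWithStats(m,connectivity=8)
    return [(int(s[i,4]),(ce[i]+[x0,y0]).round(2).tolist(),s[i,:4].tolist()) for i in range(1,n) if s[i,4]>=mn]
def crop(c,roi,k,name):
    x0,y0,x1,y1=roi
    cv2.imwrite("pics/"+name,cv2.resize(c["frame"][y0:y1,x0:x1,::-1],None,fx=k,fy=k,interpolation=cv2.INTER_CUBIC))
E
python3 - <<'E'
from h import *
T=cam("top");S=cam("side")
RT=(255,105,355,225);RS=(170,85,300,200)
a=cv2.resize(T["frame"][105:225,255:355],None,fx=4,fy=4,interpolation=2)
b=cv2.resize(S["frame"][95:200,190:290],None,fx=4,fy=4,interpolation=2)
h=480; o=np.zeros((h,800,3),np.uint8);o[:480,:400]=a;o[:420,400:]=b
cv2.imwrite("pics/c1.png",o[:,:,::-1])
for n,c,r in(("T",T,RT),("S",S,RS)):
    for k,lo,hi in(("red",(0,130,70),(6,255,255)),("red2",(172,130,70),(180,255,255)),("orange",(7,150,90),(18,255,255)),("yel",(20,110,120),(33,255,255)),("green",(40,80,30),(90,255,255)),("blue",(100,110,50),(130,255,255))):
        print(n,k,blobs(c,r,lo,hi))
E
```

```text
T red [(7, [299.0, 172.29], [43, 66, 3, 3])]
T red2 []
T orange [(35, [303.43, 198.43], [46, 91, 6, 6])]
T yel [(8, [293.88, 154.88], [38, 49, 3, 3])]
T green [(15, [340.2, 126.6], [83, 19, 6, 5]), (42, [295.67, 128.81], [38, 20, 6, 8]), (7, [292.71, 174.0], [37, 68, 3, 3])]
T blue [(4, [287.5, 156.5], [32, 51, 2, 2])]
S red [(10, [243.5, 156.2], [72, 70, 4, 3])]
S red2 []
S orange [(27, [272.44, 150.22], [100, 63, 6, 5])]
S yel [(12, [224.83, 158.08], [53, 72, 5, 3])]
S green [(14, [208.93, 100.14], [36, 13, 6, 6]), (16, [203.25, 126.62], [31, 40, 5, 4]), (11, [244.64, 161.09], [73, 75, 4, 3])]
S blue [(22, [275.5, 99.55], [103, 13, 6, 5]), (9, [225.67, 162.89], [54, 77, 4, 3])]
```

View pics/c1.png

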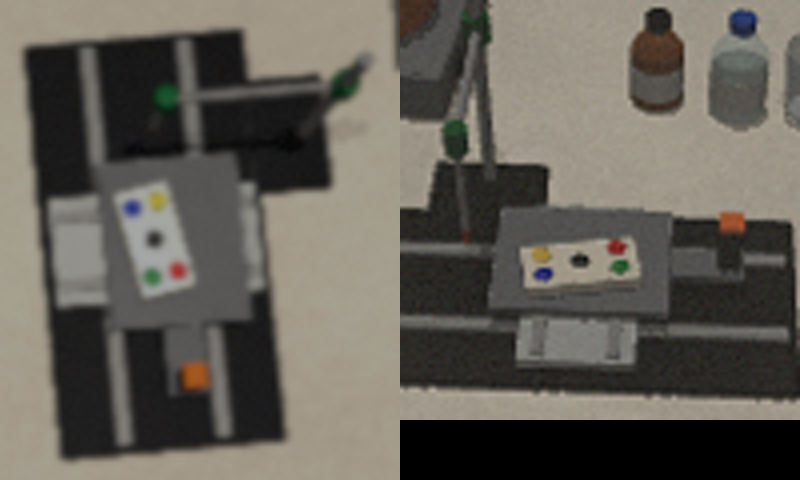

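The crops show the knob top at (303.4,198.4) in the top view. The pointer tip is a faint red mark at about (294,135.5) top and (206.5,154) side. The plate lies turned on the deck, blue and yellow towards the pointer. Next are positions and the drawer.

Run:
```python
from h import *
T=cam("top");S=cam("side")
np.set_printoptions(precision=4,suppress=True)
print("knob",onz(T,(303.43,198.43),.11),onz(S,(272.44,149.9),.11),tri(T,(303.43,198.43),S,(272.44,150.2)))
for n,a,b in(("blue",(287.8,156.7),(225.7,163)),("red",(299.2,172.3),(243.7,156.3)),("yel",(293.9,154.9),(224.8,158.2)),("green",(292.9,173.8),(244.6,161.1))): print(n,onz(T,a,.064),onz(S,b,.064))
print("tip",onz(S,(206.5,154.2),.075),onz(T,(293.8,135.5),.075))
print("clamp",onz(T,(295.67,128.81),.212),tri(T,(295.67,128.81),S,(203.25,126.6)))
off=np.array([255,105])
cs=[onz(T,np.array(p)/4+off-.4,.016) for p in((25,45),(243,30),(62,458),(285,438))]
print(np.array(cs)); 
for i,j in((2,0),(3,1)): d=cs[i]-cs[j];print(np.degrees(np.arctan2(-d[1],-d[0])),np.linalg.norm(d))
for i,j in((0,1),(2,3)): d=cs[i]-cs[j];print("y",np.degrees(np.arctan2(-d[0],d[1])),np.linalg.norm(d))
# tip by red on expanded view
for c,r in((S,(198,140,214,160)),(T,(285,120,302,140))):
    f=c["frame"][r[1]:r[3],r[0]:r[2]].astype(int); m=f[:,:,0]-f[:,:,1:].max(2); i=np.argsort(m.ravel())[-5:]; print([(r[0]+k%m.shape[1],r[1]+k//m.shape[1],m.ravel()[k]) for k in i])
a=cv2.resize(T["frame"][65:215,140:230],None,fx=4,fy=4,interpolation=2)
b=cv2.resize(S["frame"][210:310,180:285],None,fx=4,fy=4,interpolation=2)
o=np.zeros((600,800,3),np.uint8);o[:600,:360]=a;o[:400,370:790]=b
cv2.imwrite("pics/c2.png",o[:,:,::-1])
```

```text
knob [ 0.4766 -0.2242  0.11  ] [ 0.4772 -0.2135  0.11  ] (array([ 0.4776, -0.2259,  0.0972]), np.float64(0.00020560636559757202))
blue [ 0.6462 -0.1694  0.064 ] [ 0.6451 -0.1673  0.064 ]
red [ 0.5841 -0.2143  0.064 ] [ 0.5839 -0.2127  0.064 ]
yel [ 0.6537 -0.1936  0.064 ] [ 0.653  -0.1922  0.064 ]
green [ 0.5779 -0.1894  0.064 ] [ 0.5769 -0.1874  0.064 ]
tip [ 0.7224 -0.1925  0.075 ] [ 0.7296 -0.1923  0.075 ]
clamp [ 0.7213 -0.1836  0.212 ] (array([ 0.7207, -0.1834,  0.2136]), np.float64(0.0003521364552869046))
[[ 0.8254 -0.0631  0.016 ]
 [ 0.8438 -0.2886  0.016 ]
 [ 0.4003 -0.1025  0.016 ]
 [ 0.4223 -0.3271  0.016 ]]
5.299843573815362 0.42684900630510253
5.210283669503693 0.42321846238301153
y 4.667555861572805 0.22626990087317703
y 5.587878618837482 0.2255974349127213
[(np.int64(207), np.int64(154), np.int64(10)), (np.int64(207), np.int64(153), np.int64(11)), (np.int64(206), np.int64(155), np.int64(29)), (np.int64(206), np.int64(153), np.int64(36)), (np.int64(206), np.int64(154), np.int64(37))]
[(np.int64(299), np.int64(139), np.int64(3)), (np.int64(301), np.int64(127), np.int64(4)), (np.int64(301), np.int64(125), np.int64(4)), (np.int64(292), np.int64(137), np.int64(4)), (np.int64(293), np.int64(137), np.int64(4))]
```

View pics/c2.png

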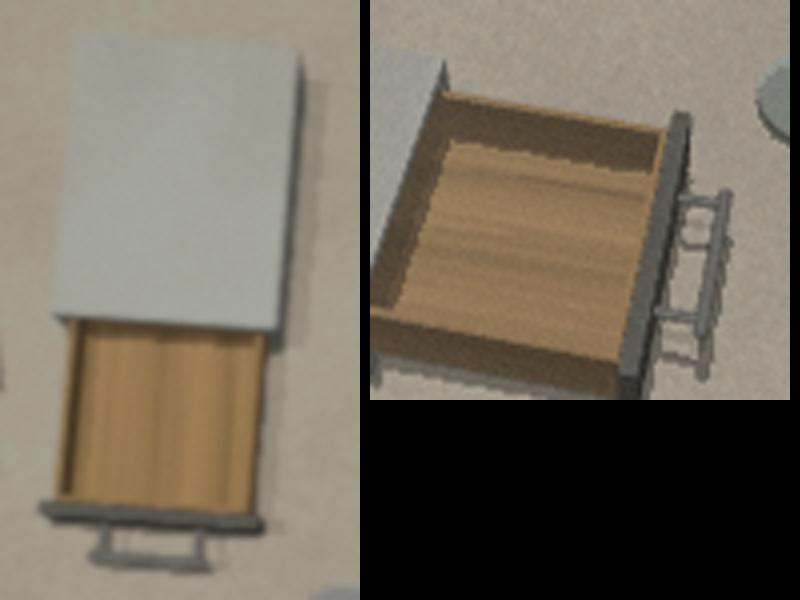

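The drawer crop shows it open, with the handle bar from about (163,205) to (193,207) in top pixels. The helper for move numbers comes next.

```bash
cat >> h.py <<'E'
np.set_printoptions(precision=4,suppress=True)
def plan(p,yaw):   # yaw deg of tool x in world, tool down
    s=arm.get_state();R=s["tool_rot"];a=np.radians(yaw)
    Rt=np.array([[np.cos(a),np.sin(a),0],[np.sin(a),-np.cos(a),0],[0,0,-1]])
    print("t",s["clock"],"tcp",s["tool_pos"],"grip",s["gripper_width"],"F",s["force"],"q",s["q"].round(2))
    print("xyz",(R.T@(np.array(p)-s["tool_pos"])*1000).round(1),"rot",np.degrees(cv2.Rodrigues(R.T@Rt)[0].ravel()).round(1))
E
python3 - <<'E'
from h import *
T=cam("top")
print("cam",ray(T,(250,190))[0])
q=np.array([140,65])
f=lambda p,z:onz(T,np.array(p)/4+q-.4,z)
L,R=f((92,558),.062),f((212,567),.062); d=L-R; print("handle",(L+R)/2,np.linalg.norm(d),np.degrees(np.arctan2(-d[0],d[1])))
cc=[f(p,.1) for p in((78,40),(300,48),(55,316),(277,328))];print(np.array(cc))
for i,j in((0,1),(2,3)): d=cc[i]-cc[j];print(np.degrees(np.arctan2(-d[0],d[1])),np.linalg.norm(d))
for i,j in((0,2),(1,3)): d=cc[i]-cc[j];print(np.degrees(np.arctan2(d[1],d[0])),np.linalg.norm(d))
fl,fr=f((42,508),.087),f((262,524),.087);d=fl-fr;print("front",fl,fr,np.degrees(np.arctan2(-d[0],d[1])))
print("dish",onz(T,(225,222),.018),"flask",onz(T,(139,236),.05),"beaker",onz(T,(377,217),.08),onz(T,(378,197),.1))
plan((.477,-.224,.20),-84.8)
E
```

```text
cam [ 0.3385 -0.009   1.6879]
handle [0.4497 0.2623 0.062 ] 0.11782139133401108 -3.7779044991286312
[[0.9646 0.3437 0.1   ]
 [0.9587 0.1237 0.1   ]
 [0.686  0.3567 0.1   ]
 [0.6762 0.141  0.1   ]]
-1.5511522122944235 0.22003247519660354
-2.6008497501980767 0.21598748116459496
-2.681847020214428 0.27894671427197
-3.492154189016094 0.2830115972485384
front [0.4998 0.3658 0.087 ] [0.4862 0.153  0.087 ] -3.655048608932717
dish [0.3871 0.0782 0.018 ] flask [0.3286 0.4119 0.05  ] beaker [ 0.4095 -0.5135  0.08  ] [ 0.4855 -0.513   0.1   ]
t 0.35 tcp [ 0.2206 -0.5847  0.2225] grip 1.0034481863899771 F [0.3563 0.7146 0.0573] q [-1.23  0.42  1.63 -0.    1.09 -0.02]
xyz [-246.9 -367.2   22.6] rot [ 0.   0.  15.5]
```

>>> apply_moves([
  {"delta_rot": [0, 0, 0], "xyz": [-22, -33, 0], "gripper": 0},
  {"delta_rot": [0, 0, 0], "xyz": [-44, -66, 0], "gripper": 0},
  {"delta_rot": [0, 0, 0], "xyz": [-66, -99, 0], "gripper": 0},
  {"delta_rot": [0, 0, 0], "xyz": [-88, -132, 0], "gripper": 0},
  {"delta_rot": [0, 0, 0], "xyz": [-110, -165, 0], "gripper": 0},
])

```text
clock: 0.77
tool_pos: [0.3368, -0.422, 0.2226]
tool_rot: [[0.352, -0.936, 0.0], [-0.936, -0.352, 0.0], [-0.0, -0.0, -1.0]]
force: [1.0, 0.1, -0.5]
gripper_width: 1.007
```

>>> apply_moves([
  {"delta_rot": [0, 0, 0], "xyz": [-22, -33, 0], "gripper": 0},
  {"delta_rot": [0, 0, 0], "xyz": [-44, -66, 0], "gripper": 0},
  {"delta_rot": [0, 0, 0], "xyz": [-66, -99, 0], "gripper": 0},
  {"delta_rot": [0, 0, 0], "xyz": [-88, -132, 0], "gripper": 0},
  {"delta_rot": [0, 0, 0], "xyz": [-110, -165, 0], "gripper": 0},
])

```text
clock: 1.18
tool_pos: [0.4533, -0.2591, 0.2229]
tool_rot: [[0.352, -0.936, 0.0], [-0.936, -0.352, -0.0], [0.0, -0.0, -1.0]]
force: [0.5, -0.6, -0.5]
gripper_width: 1.001
```

>>> apply_moves([
  {"delta_rot": [0, 0, 5], "xyz": [-13, -18, 0], "gripper": 0},
  {"delta_rot": [0, 0, 10], "xyz": [-27, -36, 0], "gripper": 0},
  {"delta_rot": [0, 0, 15.5], "xyz": [-27, -37, 20], "gripper": 0},
  {"delta_rot": [0, 0, 15.5], "xyz": [-27, -37, 40], "gripper": 0},
  {"delta_rot": [0, 0, 15.5], "xyz": [-27, -37, 60], "gripper": 0},
])

```text
clock: 1.6
tool_pos: [0.4792, -0.2203, 0.1627]
tool_rot: [[0.09, -0.996, 0.002], [-0.996, -0.09, -0.001], [0.001, -0.002, -1.0]]
force: [0.6, -0.8, 0.4]
gripper_width: 1.001
```

Run:
```python
from h import *
plan((.477,-.224,.064),-84.8)
```

```text
t 1.6 tcp [ 0.4792 -0.2203  0.1627] grip 1.001127908082352 F [ 0.603  -0.8115  0.3585] q [-0.45  0.36  1.89  0.    0.88  1.03]
xyz [ 3.3  2.7 98.7] rot [-0.1 -0.1 -0. ]
```

>>> apply_moves([
  {"delta_rot": [0, 0, 0], "xyz": [3.5, 2, 20], "gripper": 0},
  {"delta_rot": [0, 0, 0], "xyz": [3.5, 2, 45], "gripper": 0},
  {"delta_rot": [0, 0, 0], "xyz": [3.5, 2, 70], "gripper": 0},
  {"delta_rot": [0, 0, 0], "xyz": [3.5, 2, 90], "gripper": 0},
  {"delta_rot": [0, 0, 0], "xyz": [3.5, 2, 98], "gripper": 0},
])

```text
clock: 2.02
tool_pos: [0.4763, -0.2234, 0.0622]
tool_rot: [[0.09, -0.996, -0.001], [-0.996, -0.09, 0.001], [-0.001, 0.001, -1.0]]
force: [-0.7, 1.0, -0.1]
gripper_width: 1.0
```

>>> apply_moves([
  {"delta_rot": [0, 0, 0], "xyz": [0, 0, 0], "gripper": 0.5},
  {"delta_rot": [0, 0, 0], "xyz": [0, 0, 0], "gripper": 0.6},
  {"delta_rot": [0, 0, 0], "xyz": [0, 0, 0], "gripper": 0.7},
  {"delta_rot": [0, 0, 0], "xyz": [0, 0, 0], "gripper": 0.8},
  {"delta_rot": [0, 0, 0], "xyz": [0, 0, 0], "gripper": 0.9},
], force=30)

```text
clock: 2.43
tool_pos: [0.477, -0.2238, 0.0634]
tool_rot: [[0.09, -0.996, 0.0], [-0.996, -0.09, -0.0], [0.0, -0.0, -1.0]]
force: [-0.3, 0.1, -0.1]
gripper_width: 0.658
```

>>> apply_moves([
  {"delta_rot": [0, 0, 0], "xyz": [0, 0, 0], "gripper": 1},
  {"delta_rot": [0, 0, 0], "xyz": [0, 0, 0], "gripper": 1},
])

```text
clock: 2.6
tool_pos: [0.4775, -0.224, 0.0642]
tool_rot: [[0.09, -0.996, 0.002], [-0.996, -0.09, -0.001], [0.001, -0.002, -1.0]]
force: [0.1, -0.4, -0.2]
gripper_width: 0.508
```

Run:
```python
from h import *
T=cam("top");S=cam("side")
for n,lo,hi in(("red",(0,130,70),(6,255,255)),("blue",(100,110,50),(130,255,255))):
    for c,r in((T,(280,140,310,185)),(S,(215,145,260,175))): print(n,[(a,b,onz(c,b,.064)) for a,b,_ in blobs(c,r,lo,hi)])
plan((.5525,-.2415,.064),-84.8)
```

```text
red [(7, [299.0, 172.29], array([ 0.5841, -0.2136,  0.064 ]))]
red [(10, [243.5, 156.2], array([ 0.5847, -0.2131,  0.064 ]))]
blue [(4, [287.5, 156.5], array([ 0.647 , -0.1682,  0.064 ]))]
blue [(9, [225.67, 162.89], array([ 0.6454, -0.1679,  0.064 ]))]
t 2.7 tcp [ 0.4773 -0.2239  0.0638] grip 0.4166149786726522 F [0.0629 0.2094 0.6042] q [-0.46  0.53  1.94  0.    0.68  1.02]
xyz [ 24.3 -73.3  -0.1] rot [-0.1 -0.  -0. ]
```

>>> apply_moves([
  {"delta_rot": [0, 0, 0], "xyz": [0, 0, 0], "gripper": 1},
  {"delta_rot": [0, 0, 0], "xyz": [0, 0, 0], "gripper": 1},
  {"delta_rot": [0, 0, 0], "xyz": [0, 0, 0], "gripper": 1},
  {"delta_rot": [0, 0, 0], "xyz": [0, 0, 0], "gripper": 1},
])

```text
clock: 3.03
tool_pos: [0.4773, -0.224, 0.0639]
tool_rot: [[0.091, -0.996, 0.001], [-0.996, -0.091, -0.001], [0.001, -0.001, -1.0]]
force: [0.2, -1.1, 2.8]
gripper_width: 0.252
```

>>> apply_moves([
  {"delta_rot": [0, 0, 0], "xyz": [1, -3, 0], "gripper": 1},
  {"delta_rot": [0, 0, 0], "xyz": [3, -9, 0], "gripper": 1},
  {"delta_rot": [0, 0, 0], "xyz": [6, -18, 0], "gripper": 1},
  {"delta_rot": [0, 0, 0], "xyz": [9, -27, 0], "gripper": 1},
  {"delta_rot": [0, 0, 0], "xyz": [12, -36, 0], "gripper": 1},
])

```text
clock: 3.45
tool_pos: [0.5154, -0.2328, 0.0639]
tool_rot: [[0.091, -0.996, 0.001], [-0.996, -0.091, -0.001], [0.001, -0.001, -1.0]]
force: [-1.3, 1.3, 2.8]
gripper_width: 0.248
```

>>> apply_moves([
  {"delta_rot": [0, 0, 0], "xyz": [3, -9, 0], "gripper": 1},
  {"delta_rot": [0, 0, 0], "xyz": [6, -18, 0], "gripper": 1},
  {"delta_rot": [0, 0, 0], "xyz": [9, -27, 0], "gripper": 1},
  {"delta_rot": [0, 0, 0], "xyz": [11, -34, 0], "gripper": 1},
  {"delta_rot": [0, 0, 0], "xyz": [12, -37, 0], "gripper": 1},
])

```text
clock: 3.87
tool_pos: [0.5548, -0.2417, 0.0639]
tool_rot: [[0.091, -0.996, 0.002], [-0.996, -0.091, -0.001], [0.001, -0.002, -1.0]]
force: [-1.6, 1.1, 4.8]
gripper_width: 0.251
```

>>> apply_moves([
  {"delta_rot": [0, 0, 0], "xyz": [0, 0, 0], "gripper": 1},
])

```text
clock: 3.95
tool_pos: [0.5556, -0.2418, 0.0639]
tool_rot: [[0.091, -0.996, 0.002], [-0.996, -0.091, -0.001], [0.001, -0.002, -1.0]]
force: [-1.3, 0.2, 5.4]
gripper_width: 0.248
```

Run:
```python
from h import *
plan((.5525,-.2415,.064),-84.8)
T=cam("top");S=cam("side")
for n,lo,hi in(("red",(0,130,70),(6,255,255)),("blue",(100,110,50),(130,255,255))):
    for c,r in((T,(280,120,310,185)),(S,(190,145,260,175))): print(n,[(a,b,onz(c,b,.064)) for a,b,_ in blobs(c,r,lo,hi)])
a=cv2.resize(T["frame"][115:165,270:320],None,fx=8,fy=8,interpolation=2)
b=cv2.resize(S["frame"][130:180,190:240],None,fx=8,fy=8,interpolation=2)
cv2.imwrite("pics/c3.png",np.hstack([a,b])[:,:,::-1])
print(T["R"].shape)
```

```text
t 3.95 tcp [ 0.5556 -0.2418  0.0639] grip 0.24792079528896008 F [-1.2883  0.2331  5.4498] q [-0.43  0.61  1.76  0.    0.77  1.05]
xyz [-0.6  3.  -0.1] rot [-0.1 -0.1  0. ]
red [(8, [303.12, 152.88], array([ 0.6622, -0.2303,  0.064 ]))]
red [(7, [224.29, 151.43], array([ 0.6615, -0.2288,  0.064 ]))]
blue [(4, [291.5, 137.5], array([ 0.7241, -0.1843,  0.064 ]))]
blue [(7, [205.71, 157.57], array([ 0.7248, -0.1853,  0.064 ]))]
(3, 3)
```

View pics/c3.png

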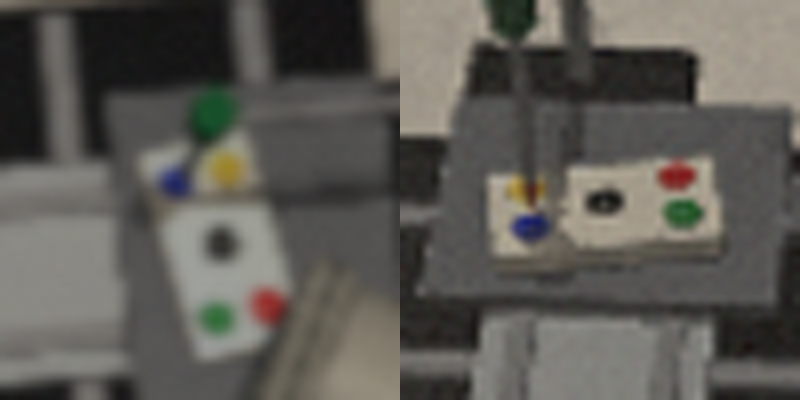

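Both crops show the blue spot close to the tip. In the side view the cone's end is about (205.9,155.2), just above blue at (205.7,157.9). In the top view the rod runs from the clamp (296,129) down to about (293,135), up-right of blue (291.5,137.5). Working out the tip from these.

Run:
```python
from h import *
T=cam("top");S=cam("side")
f=S["frame"].astype(int);print("side R-max(G,B)");print((f[...,0]-f[...,1:].max(2))[150:159,201:211]); print(f[150:161,201:211].sum(2)//3)
f=T["frame"].astype(int);print("top gray");print(f[127:142,286:301].sum(2)//3);print((f[...,0]-f[...,2])[127:142,286:301])
for uv in((205.9,155.2),(206,155.6)): print(onz(S,uv,.075))
for uv in((293,135.1),(292.7,135.8)): print(onz(T,uv,.075))
for P in((.7215,-.186,.075),(.7215,-.186,.064)): print(proj(T,P),proj(S,P))
```

```text
side R-max(G,B)
[[  1   2  -1   2   3   2   3   2   5   2]
 [  3   1   1   4   1   0   4   2   3   4]
 [  2   7   9  17  12   4  12   6   6   3]
 [  8  10  10  26  33  37  31   9   2   5]
 [  8   7  13  27  20  31  19   7   3   6]
 [  5   9   7  11  15  24   8   6   6   9]
 [  5   7  10   7   9  18   8   5   6   5]
 [  6   9  10 -21 -74 -67 -58 -15   6  10]
 [  7  10   8 -37 -80 -41 -39 -21   5   8]]
[[ 78  83  82  85  66  56  81  78  75  66]
 [102  98  96  94  72  65  92  85  76  91]
 [154 164 160 140  90  55 101  91  88  83]
 [150 158 140 121  83  47  85  90  83  97]
 [143 150 120 121  90  46  96  96  85 105]
 [144 153 154 148 125  75 127 115  99 143]
 [147 155 151 152 149 117  89  93  97 106]
 [131 153 152 109  65  54  59  68  94 150]
 [119 151 156  90  54  57  44  67  94 139]
 [111 152 154 105  58  56  62  87 100 101]
 [ 99 150 157 160 114  89 104 107 103 100]]
top gray
[[ 76  75  75  74  75  76  74  66  56  51  48  49  59  69  77]
 [ 81  81  80  81  82  80  76  64  51  47  47  47  51  64  81]
 [ 81  81  81  78  82  80  75  58  45  48  49  48  54  70  87]
 [ 80  80  80  80  81  8
[... 1162 characters left out ...]
26  22  16]
 [  3   7   9   7   4   3   4   5   7  19  43  68  71  55  32]
 [  6  10   9   4  -4 -10 -10   0  11  31  63  98 107  85  49]
 [  6  11   8  -6 -28 -43 -33  -5  13  34  67 100 106  89  51]
 [  3   9   5 -10 -41 -65 -51 -17   8  27  50  78  91  71  40]
 [  2   7   7  -2 -25 -51 -55 -31   2  19  28  39  50  41  25]
 [  3   7  11  12  -1 -18 -24 -10   6  16  18  20  22  21  18]
 [  3   3  10  15  13   7   5   8  11  13  13  14  13  13  14]
 [  2   3   8  14  16  13   8   8   8   7   9   8   9   8   8]]
[ 0.7235 -0.1868  0.075 ]
[ 0.7227 -0.1848  0.075 ]
[ 0.7312 -0.1891  0.075 ]
[ 0.7284 -0.1879  0.075 ]
[292.2281 137.4946] [206.3754 155.4069]
[291.9278 138.1335] [206.6109 157.5372]
```

```bash
cat >> h.py <<'E'
from scipy.optimize import least_squares
def soft(c,p,kind,r=4):
    x,y=np.round(p).astype(int); f=c["frame"][y-r:y+r+1,x-r:x+r+1].astype(float)
    R,G,B=f[...,0],f[...,1],f[...,2]
    w={"b":B-np.maximum(R,G),"r":R-np.maximum(G,B),"y":np.minimum(R,G)-B,"g":G-np.maximum(R,B)}[kind]
    w=np.clip(w-0.35*w.max(),0,None); Y,X=np.mgrid[y-r:y+r+1,x-r:x+r+1]
    return np.array([(w*X).sum(),(w*Y).sum()])/w.sum()
SP={"b":(.036,.013),"r":(-.036,-.013),"y":(.036,-.013),"g":(-.036,.013)}
def plate(c,g,use="brg",z=.064):
    """g: guess (x,y,yaw)"""
    W=lambda v,k:np.array([v[0]+np.cos(v[2])*SP[k][0]-np.sin(v[2])*SP[k][1],v[1]+np.sin(v[2])*SP[k][0]+np.cos(v[2])*SP[k][1],z])
    m={}
    for k in use:
        p=proj(c,W(g,k))
        for _ in range(2): p=soft(c,p,k)
        m[k]=onz(c,p,z)
    s=least_squares(lambda v:np.concatenate([(W(v,k)-m[k])[:2] for k in use]),g)
    return s.x,np.abs(s.fun).max(),W(s.x,"b")[:2],W(s.x,"r")[:2]
E
python3 - <<'E'
from h import *
T=cam("top");S=cam("side")
c=np.array([.693,-.207])
for c_,u in((T,"brg"),(T,"rgy"),(S,"brg"),(S,"rg")):
    print(u,*plate(c_,[*c,np.radians(16)],u))
# pointer: vertical line fit
ptsT=[(294.1,134),(293.2,135)];ptsS=[(205.8,150.5),(205.95,152.5),(206.0,154)]
def fT(v):
    o=[]
    for c_,pts in((T,ptsT),(S,ptsS)):
        a,b=proj(c_,(*v,.075)),proj(c_,(*v,.12))
        d=(b-a)/np.linalg.norm(b-a);n=np.array([-d[1],d[0]])
        o.append([n@(np.array(p)-a) for p in pts])
    return o
g=lambda v:np.array(fT(v)[0]+fT(v)[1]); s=least_squares(g,[.7215,-.186]);print("rod",s.x,s.fun)
print(onz(S,(206,156.2),.075),proj(S,(*s.x,.075)))
E
```

```text
brg [ 0.6935 -0.2067  0.2936] 0.0006882177287510505 [ 0.7242 -0.1839] [ 0.6628 -0.2296]
rgy [ 0.6933 -0.2071  0.289 ] 0.00021629933579325744 [ 0.7241 -0.1844] [ 0.6625 -0.2298]
brg [ 0.6924 -0.2074  0.2496] 0.000706573780598907 [ 0.7241 -0.1859] [ 0.6608 -0.2289]
rg [ 0.6918 -0.2064  0.2794] 7.679974621654928e-05 [ 0.7228 -0.184 ] [ 0.6608 -0.2289]
rod [ 0.722  -0.1863] [ 0.1933 -0.1956  0.0858  0.0145 -0.1012]
[ 0.722  -0.1816  0.075 ] [206.2499 155.336 ]
```

>>> apply_moves([
  {"delta_rot": [0, 0, 0], "xyz": [0.5, 2, 0], "gripper": 1},
  {"delta_rot": [0, 0, 0], "xyz": [0.5, 2, 0], "gripper": 1},
  {"delta_rot": [0, 0, 0], "xyz": [0.5, 2, 0], "gripper": 1},
  {"delta_rot": [0, 0, 0], "xyz": [0.5, 2, 0], "gripper": 1},
])

```text
clock: 4.58
tool_pos: [0.5523, -0.2425, 0.0639]
tool_rot: [[0.091, -0.996, 0.002], [-0.996, -0.091, -0.001], [0.001, -0.001, -1.0]]
force: [-0.4, 0.3, 2.0]
gripper_width: 0.251
```

Run:
```python
from h import *
T=cam("top");S=cam("side")
print(plate(T,[.691,-.207,.285],"rgy"));print(plate(S,[.690,-.207,.28],"brg"))
plan((.5525,-.2415,.064),-84.8)
a=cv2.resize(T["frame"][120:150,280:310],None,fx=13,fy=13,interpolation=2)
b=cv2.resize(S["frame"][142:172,195:225],None,fx=13,fy=13,interpolation=2)
cv2.imwrite("pics/c4.png",np.hstack([a,b])[:,:,::-1])
```

```text
(array([ 0.6904, -0.208 ,  0.2832]), np.float64(0.00029995708264099474), array([ 0.7213, -0.1855]), array([ 0.6594, -0.2306]))
(array([ 0.6899, -0.2077,  0.2609]), np.float64(0.0006191276650533428), array([ 0.7214, -0.1859]), array([ 0.6585, -0.2296]))
t 4.6833 tcp [ 0.5524 -0.2425  0.0639] grip 0.24991010121936524 F [-1.2167  0.3161  1.8649] q [-0.43  0.61  1.77 -0.    0.77  1.05]
xyz [-1.  -0.2 -0.1] rot [-0.1 -0.1  0. ]
```

View pics/c4.png

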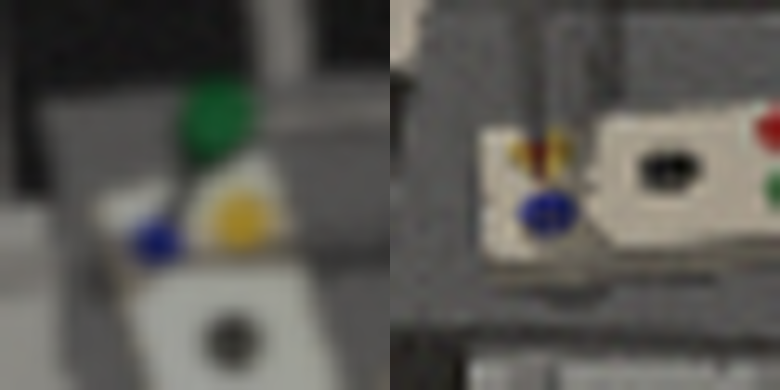

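The crop puts the tip end at (206.8,155.4) and blue centre at (207.2,157.9) in the side view. The expected offset is 2.1 rows, so a 0.8 mm nudge is left, then the hold.

>>> apply_moves([
  {"delta_rot": [0, 0, 0], "xyz": [0.8, 0, 0], "gripper": 1},
  {"delta_rot": [0, 0, 0], "xyz": [0.8, 0, 0], "gripper": 1},
  {"delta_rot": [0, 0, 0], "xyz": [0.8, 0, 0], "gripper": 1},
  {"delta_rot": [0, 0, 0], "xyz": [0.8, 0, 0], "gripper": 1},
  {"delta_rot": [0, 0, 0], "xyz": [0.8, 0, 0], "gripper": 1},
])

```text
clock: 5.1
tool_pos: [0.5525, -0.2433, 0.0639]
tool_rot: [[0.091, -0.996, 0.002], [-0.996, -0.091, -0.001], [0.001, -0.002, -1.0]]
force: [-0.4, 1.1, 1.6]
gripper_width: 0.25
```

>>> apply_moves([
  {"delta_rot": [0, 0, 0], "xyz": [0, 0, 0], "gripper": 1},
  {"delta_rot": [0, 0, 0], "xyz": [0, 0, 0], "gripper": 1},
  {"delta_rot": [0, 0, 0], "xyz": [0, 0, 0], "gripper": 1},
  {"delta_rot": [0, 0, 0], "xyz": [0, 0, 0], "gripper": 1},
  {"delta_rot": [0, 0, 0], "xyz": [0, 0, 0], "gripper": 1},
])

```text
clock: 5.52
tool_pos: [0.5525, -0.2433, 0.0639]
tool_rot: [[0.091, -0.996, 0.002], [-0.996, -0.091, -0.001], [0.001, -0.002, -1.0]]
force: [-0.4, 0.0, 3.2]
gripper_width: 0.251
```

>>> apply_moves([
  {"delta_rot": [0, 0, 0], "xyz": [0, 0, 0], "gripper": 1},
  {"delta_rot": [0, 0, 0], "xyz": [0, 0, 0], "gripper": 1},
  {"delta_rot": [0, 0, 0], "xyz": [0, 0, 0], "gripper": 1},
  {"delta_rot": [0, 0, 0], "xyz": [0, 0, 0], "gripper": 1},
  {"delta_rot": [0, 0, 0], "xyz": [0, 0, 0], "gripper": 1},
])

```text
clock: 5.93
tool_pos: [0.5525, -0.2433, 0.0639]
tool_rot: [[0.091, -0.996, 0.002], [-0.996, -0.091, -0.001], [0.001, -0.002, -1.0]]
force: [-1.1, 0.5, 2.2]
gripper_width: 0.248
```

>>> apply_moves([
  {"delta_rot": [0, 0, 0], "xyz": [0, 0, 0], "gripper": 1},
  {"delta_rot": [0, 0, 0], "xyz": [0, 0, 0], "gripper": 1},
  {"delta_rot": [0, 0, 0], "xyz": [0, 0, 0], "gripper": 1},
  {"delta_rot": [0, 0, 0], "xyz": [0, 0, 0], "gripper": 1},
  {"delta_rot": [0, 0, 0], "xyz": [0, 0, 0], "gripper": 1},
])

```text
clock: 6.35
tool_pos: [0.5525, -0.2433, 0.0639]
tool_rot: [[0.091, -0.996, 0.002], [-0.996, -0.091, -0.001], [0.001, -0.002, -1.0]]
force: [-0.7, 0.5, 1.9]
gripper_width: 0.248
```

Run:
```python
from h import *
T=cam("top");S=cam("side")
a=plate(T,[.690,-.208,.285],"rgy");b=plate(S,[.690,-.208,.28],"brg");print(a,b)
d=np.array([.7218,-.1861])-(a[3]+b[3])/2;print(d)
p=arm.get_state()["tool_pos"];plan((p[0]+d[0],p[1]+d[1],.064),-84.8)
```

```text
(array([ 0.6905, -0.2087,  0.2835]), np.float64(0.0001572334725619129), array([ 0.7214, -0.1861]), array([ 0.6595, -0.2313])) (array([ 0.6902, -0.2085,  0.2596]), np.float64(0.000525497751098225), array([ 0.7216, -0.1867]), array([ 0.6587, -0.2303]))
[0.0627 0.0447]
t 6.45 tcp [ 0.5525 -0.2433  0.0639] grip 0.24887461888901694 F [-0.6084  0.5515  1.9285] q [-0.43  0.61  1.76 -0.    0.77  1.05]
xyz [-38.8 -66.5   0. ] rot [-0.1 -0.1  0. ]
```

>>> apply_moves([
  {"delta_rot": [0, 0, 0], "xyz": [-2, -3, 0], "gripper": 1},
  {"delta_rot": [0, 0, 0], "xyz": [-5.5, -9, 0], "gripper": 1},
  {"delta_rot": [0, 0, 0], "xyz": [-10, -17, 0], "gripper": 1},
  {"delta_rot": [0, 0, 0], "xyz": [-15, -25.5, 0], "gripper": 1},
  {"delta_rot": [0, 0, 0], "xyz": [-20, -34, 0], "gripper": 1},
])

```text
clock: 6.87
tool_pos: [0.5855, -0.2197, 0.064]
tool_rot: [[0.091, -0.996, 0.002], [-0.996, -0.091, -0.001], [0.001, -0.002, -1.0]]
force: [-1.8, -0.9, 1.5]
gripper_width: 0.246
```

>>> apply_moves([
  {"delta_rot": [0, 0, 0], "xyz": [-5, -8.5, 0], "gripper": 1},
  {"delta_rot": [0, 0, 0], "xyz": [-10, -17, 0], "gripper": 1},
  {"delta_rot": [0, 0, 0], "xyz": [-15, -26, 0], "gripper": 1},
  {"delta_rot": [0, 0, 0], "xyz": [-17.5, -30, 0], "gripper": 1},
  {"delta_rot": [0, 0, 0], "xyz": [-18.5, -31.5, 0], "gripper": 1},
])

```text
clock: 7.28
tool_pos: [0.6162, -0.1975, 0.0639]
tool_rot: [[0.092, -0.996, 0.002], [-0.996, -0.092, -0.001], [0.001, -0.002, -1.0]]
force: [-1.5, -2.0, 3.1]
gripper_width: 0.25
```

>>> apply_moves([
  {"delta_rot": [0, 0, 0], "xyz": [0, 0, 0], "gripper": 1},
  {"delta_rot": [0, 0, 0], "xyz": [0, 0, 0], "gripper": 1},
])

```text
clock: 7.45
tool_pos: [0.6165, -0.1972, 0.0639]
tool_rot: [[0.092, -0.996, 0.003], [-0.996, -0.092, -0.001], [0.001, -0.003, -1.0]]
force: [0.2, 1.6, 1.2]
gripper_width: 0.247
```

Run:
```python
from h import *
T=cam("top");S=cam("side")
for c,u in((T,"byg"),(S,"byg"),(S,"brg")): print(u,plate(c,[.753,-.163,.28],u))
plan((.6152,-.1986,.064),-84.8)
a=cv2.resize(T["frame"][120:150,280:310],None,fx=13,fy=13,interpolation=2)
b=cv2.resize(S["frame"][142:172,185:215],None,fx=13,fy=13,interpolation=2)
cv2.imwrite("pics/c5.png",np.hstack([a,b])[:,:,::-1])
print(proj(T,(.7218,-.1861,.075)),proj(S,(.7218,-.1861,.075)))
```

```text
byg (array([ 0.7552, -0.1624,  0.2808]), np.float64(0.0004629049374109684), array([ 0.7861, -0.1399]), array([ 0.7242, -0.1849]))
byg (array([ 0.7538, -0.1619,  0.2815]), np.float64(0.00020189487676269824), array([ 0.7848, -0.1394]), array([ 0.7228, -0.1844]))
brg (array([ 0.7544, -0.1622,  0.2958]), np.float64(0.0009028422109260137), array([ 0.785 , -0.1393]), array([ 0.7237, -0.1851]))
t 7.55 tcp [ 0.6163 -0.1974  0.0639] grip 0.24508917118718426 F [1.7281 1.7585 1.0244] q [-0.33  0.65  1.66  0.    0.82  1.15]
xyz [ 1.1  1.2 -0.1] rot [-0.2 -0.1  0.1]
[292.2531 137.4207] [206.3024 155.3808]
```

View pics/c5.png

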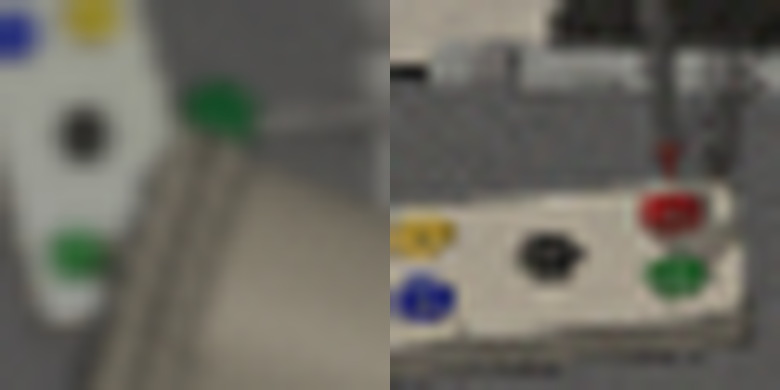

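Side crop: tip end (206.5,155.0), red spot (206.7,157.9), so red is about 1–2 mm off in y. The top view is occluded by the hand. The plate fit says (-2,-1.3) mm, so I correct and hold.

>>> apply_moves([
  {"delta_rot": [0, 0, 0], "xyz": [1.2, 1.8, 0], "gripper": 1},
  {"delta_rot": [0, 0, 0], "xyz": [1.2, 1.8, 0], "gripper": 1},
  {"delta_rot": [0, 0, 0], "xyz": [1.2, 1.8, 0], "gripper": 1},
  {"delta_rot": [0, 0, 0], "xyz": [1.2, 1.8, 0], "gripper": 1},
  {"delta_rot": [0, 0, 0], "xyz": [1.2, 1.8, 0], "gripper": 1},
])

```text
clock: 7.97
tool_pos: [0.6142, -0.1989, 0.0639]
tool_rot: [[0.092, -0.996, 0.002], [-0.996, -0.092, -0.001], [0.001, -0.002, -1.0]]
force: [-1.5, 0.7, 1.9]
gripper_width: 0.248
```

Run:
```python
from h import *
T=cam("top");S=cam("side")
for c,u in((T,"byg"),(S,"byg"),(S,"brg")): print(u,plate(c,[.753,-.163,.28],u))
plan((.6144,-.1984,.064),-84.8)
```

```text
byg (array([ 0.7528, -0.1639,  0.276 ]), np.float64(0.0003321553100686936), array([ 0.7839, -0.1415]), array([ 0.7217, -0.1862]))
byg (array([ 0.7515, -0.1632,  0.2799]), np.float64(0.0002691658550438014), array([ 0.7825, -0.1408]), array([ 0.7205, -0.1857]))
brg (array([ 0.7521, -0.1637,  0.2941]), np.float64(0.0009863159601568028), array([ 0.7828, -0.1408]), array([ 0.7214, -0.1865]))
t 8.0667 tcp [ 0.6143 -0.1989  0.0639] grip 0.25130765286649787 F [-1.4042  0.2723  2.5281] q [-0.33  0.65  1.67  0.    0.82  1.15]
xyz [-0.5 -0.1 -0.1] rot [-0.1 -0.1  0.1]
```

>>> apply_moves([
  {"delta_rot": [0, 0, 0], "xyz": [0, 0, 0], "gripper": 1},
  {"delta_rot": [0, 0, 0], "xyz": [0, 0, 0], "gripper": 1},
  {"delta_rot": [0, 0, 0], "xyz": [0, 0, 0], "gripper": 1},
  {"delta_rot": [0, 0, 0], "xyz": [0, 0, 0], "gripper": 1},
  {"delta_rot": [0, 0, 0], "xyz": [0, 0, 0], "gripper": 1},
])

```text
clock: 8.48
tool_pos: [0.6144, -0.1989, 0.064]
tool_rot: [[0.092, -0.996, 0.002], [-0.996, -0.092, -0.001], [0.001, -0.002, -1.0]]
force: [-1.4, 0.3, 1.8]
gripper_width: 0.248
```

>>> apply_moves([
  {"delta_rot": [0, 0, 0], "xyz": [0, 0, 0], "gripper": 1},
  {"delta_rot": [0, 0, 0], "xyz": [0, 0, 0], "gripper": 1},
  {"delta_rot": [0, 0, 0], "xyz": [0, 0, 0], "gripper": 1},
  {"delta_rot": [0, 0, 0], "xyz": [0, 0, 0], "gripper": 1},
  {"delta_rot": [0, 0, 0], "xyz": [0, 0, 0], "gripper": 1},
])

```text
clock: 8.9
tool_pos: [0.6143, -0.1989, 0.0639]
tool_rot: [[0.092, -0.996, 0.002], [-0.996, -0.092, -0.001], [0.001, -0.002, -1.0]]
force: [-0.7, 0.3, 2.3]
gripper_width: 0.249
```

>>> apply_moves([
  {"delta_rot": [0, 0, 0], "xyz": [0, 0, 0], "gripper": 1},
  {"delta_rot": [0, 0, 0], "xyz": [0, 0, 0], "gripper": 1},
  {"delta_rot": [0, 0, 0], "xyz": [0, 0, 0], "gripper": 1},
  {"delta_rot": [0, 0, 0], "xyz": [0, 0, 0], "gripper": 1},
  {"delta_rot": [0, 0, 0], "xyz": [0, 0, 0], "gripper": 1},
])

```text
clock: 9.32
tool_pos: [0.6144, -0.1989, 0.064]
tool_rot: [[0.092, -0.996, 0.002], [-0.996, -0.092, -0.001], [0.001, -0.002, -1.0]]
force: [-0.5, 0.3, 3.0]
gripper_width: 0.25
```

>>> apply_moves([
  {"delta_rot": [0, 0, 0], "xyz": [0, 4, 0], "gripper": 1},
  {"delta_rot": [0, 0, 0], "xyz": [0, 12, 0], "gripper": 1},
  {"delta_rot": [0, 0, 0], "xyz": [0, 23, 0], "gripper": 1},
  {"delta_rot": [0, 0, 0], "xyz": [0, 35, 0], "gripper": 1},
  {"delta_rot": [0, 0, 0], "xyz": [0, 47, 0], "gripper": 1},
])

```text
clock: 9.73
tool_pos: [0.5665, -0.2035, 0.0639]
tool_rot: [[0.092, -0.996, 0.003], [-0.996, -0.092, -0.001], [0.001, -0.003, -1.0]]
force: [1.6, -1.1, 1.0]
gripper_width: 0.249
```

>>> apply_moves([
  {"delta_rot": [0, 0, 0], "xyz": [0, 12, 0], "gripper": 1},
  {"delta_rot": [0, 0, 0], "xyz": [0, 24, 0], "gripper": 1},
  {"delta_rot": [0, 0, 0], "xyz": [0, 36, 0], "gripper": 1},
  {"delta_rot": [0, 0, 0], "xyz": [0, 48, 0], "gripper": 1},
  {"delta_rot": [0, 0, 0], "xyz": [0, 60, 0], "gripper": 1},
])

```text
clock: 10.15
tool_pos: [0.5056, -0.2092, 0.0639]
tool_rot: [[0.092, -0.996, 0.003], [-0.996, -0.092, -0.001], [0.002, -0.003, -1.0]]
force: [2.3, -0.3, 1.1]
gripper_width: 0.246
```

>>> apply_moves([
  {"delta_rot": [0, 0, 0], "xyz": [0, 10, 0], "gripper": 1},
  {"delta_rot": [0, 0, 0], "xyz": [0, 20, 0], "gripper": 1},
  {"delta_rot": [0, 0, 0], "xyz": [0, 27, 0], "gripper": 1},
  {"delta_rot": [0, 0, 0], "xyz": [0, 32, 0], "gripper": 1},
  {"delta_rot": [0, 0, 0], "xyz": [0, 34, 0], "gripper": 1},
])

```text
clock: 10.57
tool_pos: [0.471, -0.2123, 0.0639]
tool_rot: [[0.091, -0.996, 0.003], [-0.996, -0.091, -0.001], [0.001, -0.003, -1.0]]
force: [0.4, 0.9, 1.5]
gripper_width: 0.248
```

>>> apply_moves([
  {"delta_rot": [0, 0, 0], "xyz": [0, 0, 0], "gripper": 0.6},
  {"delta_rot": [0, 0, 0], "xyz": [0, 0, 0], "gripper": 0.3},
  {"delta_rot": [0, 0, 0], "xyz": [0, 0, 0], "gripper": 0.3},
  {"delta_rot": [0, 0, 0], "xyz": [0, 0, 0], "gripper": 0.3},
  {"delta_rot": [0, 0, 0], "xyz": [0, 0, 0], "gripper": 0},
])

```text
clock: 10.98
tool_pos: [0.4711, -0.2122, 0.0637]
tool_rot: [[0.092, -0.996, 0.003], [-0.996, -0.092, -0.001], [0.001, -0.003, -1.0]]
force: [-0.2, -0.5, -0.7]
gripper_width: 0.591
```

>>> apply_moves([
  {"delta_rot": [0, 0, 0], "xyz": [0, 0, -25], "gripper": 0},
  {"delta_rot": [0, 0, 0], "xyz": [0, 0, -55], "gripper": 0},
  {"delta_rot": [0, 0, 0], "xyz": [0, 0, -85], "gripper": 0},
  {"delta_rot": [0, 0, 0], "xyz": [0, 0, -100], "gripper": 0},
])

```text
clock: 11.32
tool_pos: [0.4722, -0.2126, 0.1667]
tool_rot: [[0.092, -0.996, 0.006], [-0.996, -0.092, -0.002], [0.003, -0.006, -1.0]]
force: [0.8, -0.8, 0.8]
gripper_width: 0.891
```

Run:
```python
from h import *
T=cam("top");S=cam("side")
print(onz(T,(299,170),.064))
for c,u in((S,"byg"),(S,"brg"),(T,"byg"),(T,"brg")): print(u,plate(c,[.608,-.177,.28],u))
plan((.608,-.177,.14),16.1-90)
```

```text
[ 0.5933 -0.2136  0.064 ]
byg (array([ 0.6083, -0.1767,  0.2771]), np.float64(0.00029308779558845366), array([ 0.6394, -0.1543]), array([ 0.5772, -0.199 ]))
brg (array([ 0.6085, -0.1769,  0.2776]), np.float64(0.0002540577891763096), array([ 0.6395, -0.1545]), array([ 0.5774, -0.1992]))
byg (array([ 0.6093, -0.1776,  0.2815]), np.float64(0.00015096001574488316), array([ 0.6403, -0.1552]), array([ 0.5783, -0.2001]))
brg (array([ 0.6093, -0.1776,  0.2804]), np.float64(0.00017532295978572865), array([ 0.6403, -0.1551]), array([ 0.5783, -0.2   ]))
t 11.4167 tcp [ 0.4728 -0.2129  0.1665] grip 0.9783029617163178 F [ 0.0654 -0.6254 -0.883 ] q [-0.45  0.34  1.91  0.    0.88  1.03]
xyz [ -23.5 -137.7   27.5] rot [ -0.4  -0.3 -10.8]
```

>>> apply_moves([
  {"delta_rot": [0, 0, -4], "xyz": [-6, -34, 0], "gripper": 0},
  {"delta_rot": [0, 0, -8], "xyz": [-12, -69, 0], "gripper": 0},
  {"delta_rot": [-0.4, -0.3, -10.7], "xyz": [-18, -104, 10], "gripper": 0},
  {"delta_rot": [-0.4, -0.3, -10.7], "xyz": [-23.5, -138.5, 20], "gripper": 0},
  {"delta_rot": [-0.4, -0.3, -10.7], "xyz": [-23.5, -138.5, 40], "gripper": 0},
])

```text
clock: 11.83
tool_pos: [0.6157, -0.1759, 0.1278]
tool_rot: [[0.277, -0.961, 0.007], [-0.961, -0.277, -0.001], [0.003, -0.007, -1.0]]
force: [-0.1, -0.0, 0.3]
gripper_width: 1.001
```

Run:
```python
from h import *
plan((.609,-.177,.0515),16.1-90)
```

```text
t 11.8333 tcp [ 0.6157 -0.1759  0.1278] grip 1.0012003639944405 F [-0.0554 -0.0012  0.2995] q [-0.3   0.56  1.66  0.    0.92  0.99]
xyz [-1.1  7.3 76.3] rot [-0.4 -0.2 -0. ]
```

>>> apply_moves([
  {"delta_rot": [-0.4, -0.2, 0], "xyz": [-1, 6.5, 15], "gripper": 0},
  {"delta_rot": [-0.4, -0.2, 0], "xyz": [-1, 6.5, 32], "gripper": 0},
  {"delta_rot": [-0.4, -0.2, 0], "xyz": [-1, 6.5, 45], "gripper": 0},
  {"delta_rot": [-0.4, -0.2, 0], "xyz": [-1, 6.5, 48], "gripper": 0},
])

```text
clock: 12.17
tool_pos: [0.6073, -0.176, 0.076]
tool_rot: [[0.277, -0.961, -0.006], [-0.961, -0.277, 0.002], [-0.004, 0.005, -1.0]]
force: [-0.1, 0.1, 0.0]
gripper_width: 1.002
```

Run:
```python
from h import *
plan((.609,-.177,.0515),16.1-90)
```

```text
t 12.1667 tcp [ 0.6073 -0.176   0.076 ] grip 1.002357110125583 F [-0.0675  0.1221  0.0024] q [-0.3   0.62  1.69  0.    0.84  0.99]
xyz [ 1.5 -1.4 24.5] rot [ 0.3  0.2 -0. ]
```

>>> apply_moves([
  {"delta_rot": [0.1, 0.1, 0], "xyz": [1, -1, 8], "gripper": 0},
  {"delta_rot": [0.1, 0.1, 0], "xyz": [1, -1, 16], "gripper": 0},
  {"delta_rot": [0.1, 0.1, 0], "xyz": [1, -1, 22], "gripper": 0},
  {"delta_rot": [0.1, 0.1, 0], "xyz": [1, -1, 23.5], "gripper": 0},
  {"delta_rot": [0.1, 0.1, 0], "xyz": [1, -1, 23.5], "gripper": 0.2},
])

```text
clock: 12.58
tool_pos: [0.6083, -0.1767, 0.0523]
tool_rot: [[0.277, -0.961, -0.004], [-0.961, -0.277, 0.001], [-0.002, 0.004, -1.0]]
force: [0.1, -0.0, 0.2]
gripper_width: 0.956
```

>>> apply_moves([
  {"delta_rot": [0, 0, 0], "xyz": [0, 0, 0], "gripper": 0.5},
  {"delta_rot": [0, 0, 0], "xyz": [0, 0, 0], "gripper": 0.5},
  {"delta_rot": [0, 0, 0], "xyz": [0, 0, 0], "gripper": 0.5},
  {"delta_rot": [0, 0, 0], "xyz": [0, 0, 0], "gripper": 0.6},
  {"delta_rot": [0, 0, 0], "xyz": [0, 0, 0], "gripper": 0.6},
], force=25)

```text
clock: 13.0
tool_pos: [0.6086, -0.1768, 0.0527]
tool_rot: [[0.277, -0.961, -0.003], [-0.961, -0.277, 0.001], [-0.001, 0.003, -1.0]]
force: [0.3, -0.6, 1.6]
gripper_width: 0.636
```

Run:
```python
from h import *
plan((.609,-.177,.0515),16.1-90)
```

```text
t 13.0 tcp [ 0.6086 -0.1768  0.0527] grip 0.636023753803933 F [ 0.2529 -0.5695  1.6488] q [-0.3   0.66  1.69 -0.    0.8   0.99]
xyz [ 0.3 -0.3  1.2] rot [ 0.2  0.1 -0. ]
```

>>> apply_moves([
  {"delta_rot": [0, 0, 0], "xyz": [0, 0, -8], "gripper": 0.6},
  {"delta_rot": [0, 0, 0], "xyz": [0, 0, -30], "gripper": 0.6},
  {"delta_rot": [0, 0, 0], "xyz": [0, 0, -60], "gripper": 0.6},
  {"delta_rot": [0, 0, 0], "xyz": [0, 0, -90], "gripper": 0.6},
  {"delta_rot": [0, 0, 0], "xyz": [-10, -2, -110], "gripper": 0.6},
])

```text
clock: 13.42
tool_pos: [0.609, -0.1681, 0.1658]
tool_rot: [[0.276, -0.961, -0.0], [-0.961, -0.276, -0.001], [0.0, 0.001, -1.0]]
force: [0.3, 0.4, -2.2]
gripper_width: 0.636
```

>>> apply_moves([
  {"delta_rot": [0, 0, 0], "xyz": [-25, -6, -8], "gripper": 0.6},
  {"delta_rot": [0, 0, 0], "xyz": [-60, -15, -8], "gripper": 0.6},
  {"delta_rot": [0, 0, 0], "xyz": [-97, -25, -8], "gripper": 0.6},
  {"delta_rot": [0, 0, 0], "xyz": [-134, -35, -8], "gripper": 0.6},
  {"delta_rot": [0, 0, 0], "xyz": [-171, -44, -8], "gripper": 0.6},
])

```text
clock: 13.83
tool_pos: [0.6035, 0.0099, 0.1742]
tool_rot: [[0.275, -0.961, -0.0], [-0.961, -0.275, -0.001], [0.0, 0.001, -1.0]]
force: [0.7, -0.7, -3.9]
gripper_width: 0.636
```

>>> apply_moves([
  {"delta_rot": [0, 0, 0], "xyz": [-37, -9, 0], "gripper": 0.6},
  {"delta_rot": [0, 0, 4], "xyz": [-74, -19, 0], "gripper": 0.6},
  {"delta_rot": [0, 0, 9], "xyz": [-111, -28, 0], "gripper": 0.6},
  {"delta_rot": [0, 0, 14], "xyz": [-148, -38, 0], "gripper": 0.6},
  {"delta_rot": [0, 0, 19], "xyz": [-180, -46, 0], "gripper": 0.6},
])

```text
clock: 14.25
tool_pos: [0.5975, 0.1981, 0.1744]
tool_rot: [[-0.056, -0.998, -0.001], [-0.998, 0.056, -0.0], [0.0, 0.001, -1.0]]
force: [-0.8, 0.1, -2.6]
gripper_width: 0.637
```

Run:
```python
from h import *
plan((.595,.254,.10),-93.1)
```

```text
t 14.25 tcp [0.5975 0.1981 0.1744] grip 0.637282544473228 F [-0.8224  0.0508 -2.6314] q [ 0.3   0.49  1.65 -0.    1.    1.93]
xyz [-55.7   5.6  74.4] rot [ 0.  -0.  -0.1]
```

>>> apply_moves([
  {"delta_rot": [0, 0, 0], "xyz": [-25, 2, 0], "gripper": 0.6},
  {"delta_rot": [0, 0, 0], "xyz": [-48, 5, 15], "gripper": 0.6},
  {"delta_rot": [0, 0, 0], "xyz": [-55, 5.5, 40], "gripper": 0.6},
  {"delta_rot": [0, 0, 0], "xyz": [-55.5, 5.5, 65], "gripper": 0.6},
  {"delta_rot": [0, 0, 0], "xyz": [-55.5, 5.5, 72], "gripper": 0.6},
])

```text
clock: 14.67
tool_pos: [0.5922, 0.2538, 0.099]
tool_rot: [[-0.055, -0.998, -0.006], [-0.999, 0.055, -0.003], [0.003, 0.006, -1.0]]
force: [-0.9, -1.4, -2.9]
gripper_width: 0.636
```

Run:
```python
from h import *
plan((.595,.254,.028),-93.1)
T=cam("top");S=cam("side")
a=cv2.resize(T["frame"][110:220,135:235],None,fx=4,fy=4,interpolation=2)
b=cv2.resize(S["frame"][190:300,180:280],None,fx=4,fy=4,interpolation=2)
cv2.imwrite("pics/c6.png",np.hstack([a,b])[:,:,::-1])
```

```text
t 14.6667 tcp [0.5922 0.2538 0.099 ] grip 0.6358427558675084 F [-0.9131 -1.3613 -2.9019] q [ 0.39  0.6   1.65 -0.    0.89  2.01]
xyz [-0.6 -3.2 71. ] rot [ 0.3 -0.2 -0. ]
```

View pics/c6.png

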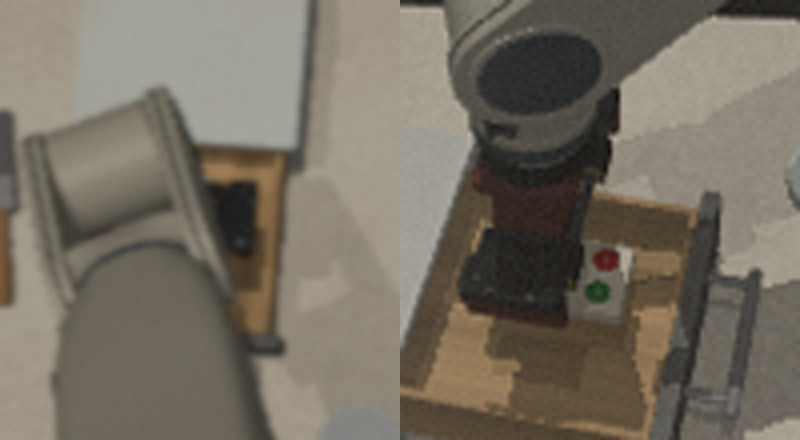

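The crops show the plate level between the jaws (red and green ends at about (605,260) and (598,292)), well inside the drawer walls. Lowering and releasing.

>>> apply_moves([
  {"delta_rot": [0.1, -0.1, 0], "xyz": [0, -2, 20], "gripper": 0.6},
  {"delta_rot": [0.1, -0.1, 0], "xyz": [0, -2, 40], "gripper": 0.6},
  {"delta_rot": [0.1, -0.1, 0], "xyz": [0, -2, 57], "gripper": 0.6},
  {"delta_rot": [0.1, -0.1, 0], "xyz": [0, -2, 66], "gripper": 0.6},
  {"delta_rot": [0.1, -0.1, 0], "xyz": [0, -2, 70], "gripper": 0.6},
])

```text
clock: 15.18
tool_pos: [0.5953, 0.2523, 0.0308]
tool_rot: [[-0.057, -0.998, -0.003], [-0.998, 0.057, -0.001], [0.001, 0.003, -1.0]]
force: [0.2, 0.3, -2.5]
gripper_width: 0.633
```

>>> apply_moves([
  {"delta_rot": [0.2, 0, 0], "xyz": [0, 0, 1], "gripper": 0.6},
  {"delta_rot": [0.2, 0, 0], "xyz": [0, 0, 1], "gripper": 0.6},
])

```text
clock: 15.35
tool_pos: [0.5961, 0.2523, 0.0309]
tool_rot: [[-0.057, -0.998, 0.002], [-0.998, 0.057, -0.0], [0.0, -0.002, -1.0]]
force: [0.1, 0.4, -2.7]
gripper_width: 0.636
```

Run:
```python
from h import *
plan((.595,.254,.027),-93.1)
```

```text
t 15.35 tcp [0.5961 0.2523 0.0309] grip 0.6358624149815124 F [ 0.0638  0.4296 -2.7185] q [ 0.38  0.7   1.67 -0.    0.77  2.01]
xyz [-1.6  1.2  3.9] rot [-0.1 -0.  -0.2]
```

>>> apply_moves([
  {"delta_rot": [0, 0, 0], "xyz": [0, 0, 2], "gripper": 0.6},
  {"delta_rot": [0, 0, 0], "xyz": [0, 0, 4], "gripper": 0.6},
  {"delta_rot": [0, 0, 0], "xyz": [0, 0, 4.5], "gripper": 0.6},
])

```text
clock: 15.6
tool_pos: [0.5966, 0.2525, 0.027]
tool_rot: [[-0.057, -0.998, 0.003], [-0.998, 0.057, 0.0], [-0.0, -0.003, -1.0]]
force: [0.7, 0.0, -1.9]
gripper_width: 0.635
```

>>> apply_moves([
  {"delta_rot": [0, 0, 0], "xyz": [0, 0, 0], "gripper": 0.3},
  {"delta_rot": [0, 0, 0], "xyz": [0, 0, 0], "gripper": 0.1},
  {"delta_rot": [0, 0, 0], "xyz": [0, 0, 0], "gripper": 0},
  {"delta_rot": [0, 0, 0], "xyz": [0, 0, 0], "gripper": 0},
  {"delta_rot": [0, 0, 0], "xyz": [0, 0, 0], "gripper": 0},
])

```text
clock: 16.02
tool_pos: [0.5967, 0.2526, 0.0272]
tool_rot: [[-0.057, -0.998, 0.003], [-0.998, 0.057, 0.0], [-0.0, -0.003, -1.0]]
force: [0.0, -0.7, 0.5]
gripper_width: 0.961
```

>>> apply_moves([
  {"delta_rot": [0, 0, 0], "xyz": [0, 0, -15], "gripper": 0},
  {"delta_rot": [0, 0, 0], "xyz": [0, 0, -50], "gripper": 0},
  {"delta_rot": [0, 0, 0], "xyz": [0, 0, -85], "gripper": 0.2},
  {"delta_rot": [0, 0, 0], "xyz": [0, 0, -120], "gripper": 0.6},
  {"delta_rot": [0, 0, 0], "xyz": [0, 0, -140], "gripper": 1},
])

```text
clock: 16.43
tool_pos: [0.5978, 0.2532, 0.1725]
tool_rot: [[-0.057, -0.998, 0.008], [-0.998, 0.057, 0.002], [-0.003, -0.008, -1.0]]
force: [0.7, -0.2, 0.2]
gripper_width: 0.814
```

Run:
```python
from h import *
T=cam("top");S=cam("side")
b=cv2.resize(S["frame"][200:320,170:290],None,fx=4,fy=4,interpolation=2)
cv2.imwrite("pics/c7.png",b[:,:,::-1])
plan((.415,.264,.17),-93.1)
# handle bar in side: dark columns
f=S["frame"].astype(int).sum(2)//3
for r in (262,270,278): print(r,f[r,240:275])
```

```text
t 16.5333 tcp [0.5989 0.2537 0.1731] grip 0.7168532441847553 F [0.0464 0.7011 0.2104] q [ 0.38  0.51  1.61 -0.    1.    2.01]
xyz [  0.2 184.3   1. ] rot [-0.6  0.2 -0.2]
262 [ 78  71  75  74  74  80  74  71 103 117  93  88  88  90  66  46  48  82
 101 104 108 106 103 102  92  81  67  70  73  69  97 100 137 141 107]
270 [120 120 122 125 128 129 124 118  89  89  83  89  87  69  48  55 100 103
 101 100  98  97 101 107  87  66  70  69  69 101 104 107 102 102 104]
278 [114 113 113 115 118 118  98  83  79  77  78  62  45  47  97 101 102  99
 103 100 103 101 101  74  68  67  63  89  97  98 102 106 105  99 102]
```

View pics/c7.png

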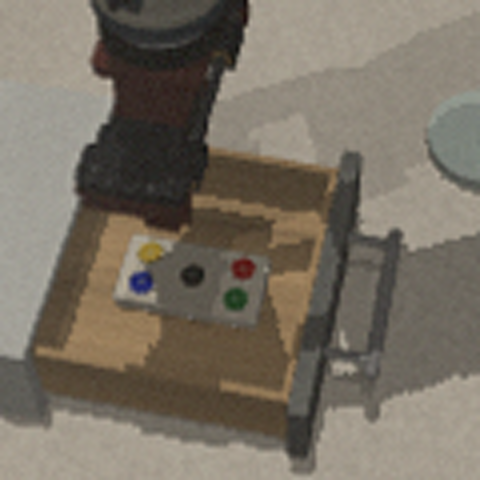

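The plate lies flat, spots up, on the drawer floor, and the hand is clear. Now moving in front of the handle.

>>> apply_moves([
  {"delta_rot": [-0.3, 0.1, 0], "xyz": [0, 25, 0], "gripper": 1},
  {"delta_rot": [-0.3, 0.1, 0], "xyz": [0, 65, 0], "gripper": 1},
  {"delta_rot": [-0.3, 0.1, 0], "xyz": [0, 105, 0], "gripper": 1},
  {"delta_rot": [-0.3, 0.1, 0], "xyz": [0, 145, 0], "gripper": 1},
  {"delta_rot": [-0.3, 0.1, 0], "xyz": [0, 183, 0], "gripper": 1},
])

```text
clock: 16.95
tool_pos: [0.4136, 0.2634, 0.1705]
tool_rot: [[-0.058, -0.998, 0.005], [-0.998, 0.058, 0.001], [-0.002, -0.005, -1.0]]
force: [-0.5, 0.1, 0.7]
gripper_width: 0.34
```

>>> apply_moves([
  {"delta_rot": [0, 0, 0], "xyz": [0, 0, 0], "gripper": 1},
  {"delta_rot": [0, 0, 0], "xyz": [0, 0, 0], "gripper": 1},
])

```text
clock: 17.12
tool_pos: [0.4113, 0.263, 0.1703]
tool_rot: [[-0.056, -0.998, 0.003], [-0.998, 0.056, 0.001], [-0.001, -0.003, -1.0]]
force: [0.3, -0.0, 0.3]
gripper_width: 0.189
```

Run:
```python
from h import *
plan((.415,.264,.045),-93.1)
```

```text
t 17.1167 tcp [0.4113 0.263  0.1703] grip 0.18925869519750038 F [ 0.2639 -0.0188  0.3452] q [ 0.55  0.3   1.97 -0.    0.87  2.17]
xyz [ -1.1  -3.2 125.3] rot [-0.2  0.  -0.1]
```

>>> apply_moves([
  {"delta_rot": [0, 0, 0], "xyz": [-1, 0, 30], "gripper": 1},
  {"delta_rot": [0, 0, 0], "xyz": [-1, 0, 65], "gripper": 1},
  {"delta_rot": [0, 0, 0], "xyz": [-1, 0, 95], "gripper": 1},
  {"delta_rot": [0, 0, 0], "xyz": [-1, 0, 118], "gripper": 1},
  {"delta_rot": [0, 0, 0], "xyz": [-1, 0, 124], "gripper": 1},
])

```text
clock: 17.53
tool_pos: [0.4113, 0.2631, 0.043]
tool_rot: [[-0.056, -0.998, -0.001], [-0.998, 0.056, -0.002], [0.002, 0.0, -1.0]]
force: [-0.4, -0.9, 0.0]
gripper_width: 0.007
```

>>> apply_moves([
  {"delta_rot": [0, 0, 0], "xyz": [0, -6, 0], "gripper": 1},
  {"delta_rot": [0, 0, 0], "xyz": [0, -13, 0], "gripper": 1},
  {"delta_rot": [0, 0, 0], "xyz": [0, -20, 0], "gripper": 1},
  {"delta_rot": [0, 0, 0], "xyz": [0, -25, 0], "gripper": 1},
  {"delta_rot": [0, 0, 0], "xyz": [0, -31, 0], "gripper": 1},
])

```text
clock: 17.95
tool_pos: [0.4438, 0.2617, 0.0442]
tool_rot: [[-0.057, -0.998, 0.001], [-0.998, 0.057, -0.001], [0.001, -0.001, -1.0]]
force: [-1.7, 0.8, 1.1]
gripper_width: 0.008
```

>>> apply_moves([
  {"delta_rot": [0, 0, 0], "xyz": [0, -7, 0], "gripper": 1},
  {"delta_rot": [0, 0, 0], "xyz": [0, -15, 0], "gripper": 1},
  {"delta_rot": [0, 0, 0], "xyz": [0, -24, 0], "gripper": 1},
  {"delta_rot": [0, 0, 0], "xyz": [0, -34, 0], "gripper": 1},
  {"delta_rot": [0, 0, 0], "xyz": [0, -44, 0], "gripper": 1},
])

```text
clock: 18.37
tool_pos: [0.4888, 0.2591, 0.0444]
tool_rot: [[-0.057, -0.998, 0.002], [-0.998, 0.057, -0.001], [0.001, -0.002, -1.0]]
force: [-1.6, 0.6, 1.8]
gripper_width: 0.006
```

Run:
```python
from h import *
plan((.62,.252,.045),-93.1)
S=cam("side")
f=S["frame"].astype(int).sum(2)//3
for r in (262,270,278): print(r,f[r,225:275])
```

```text
t 18.3667 tcp [0.4888 0.2591 0.0444] grip 0.006265613573066468 F [-1.5727  0.5986  1.7781] q [ 0.47  0.59  1.88 -0.    0.67  2.1 ]
xyz [  -0.3 -131.3   -0.3] rot [-0.1 -0.  -0.2]
262 [119 123 121 120 119 118 103  95  83  87  88  71  45  51  50  67  44  31
  34  30  42  43  42  38  40  34  41  37  40  42  37  35  33  34  34  36
  28  33  30  30  28  83  85  79  80  78 127 137 136 136]
270 [116 114 119 123  93  88  91  91  88  72  48  50  44  84  92 143  77  40
  38  41  62  54  58  61  48  34  38  36  33  41  32  29  29  34  29  35
  43  53  60  65  80  89  91  87  85  87  87  84  89 106]
278 [117 122  88  84  91  90  89  72  47  49  51  47  45  46  44  43  40  44
  38  44  45  36  50  35  32  33  31  29  31  29  36  35  30  36  35  35
  29  50  99 103 104 102  98  96 147 157 163 114  99 104]
```

>>> apply_moves([
  {"delta_rot": [0, 0, 0], "xyz": [0, -10, 0], "gripper": 1},
  {"delta_rot": [0, 0, 0], "xyz": [0, -21, 0], "gripper": 1},
  {"delta_rot": [0, 0, 0], "xyz": [0, -32, 0], "gripper": 1},
  {"delta_rot": [0, 0, 0], "xyz": [0, -43, 0], "gripper": 1},
  {"delta_rot": [0, 0, 0], "xyz": [0, -54, 0], "gripper": 1},
])

```text
clock: 18.83
tool_pos: [0.5461, 0.2562, 0.0447]
tool_rot: [[-0.057, -0.998, 0.004], [-0.998, 0.057, 0.0], [-0.0, -0.004, -1.0]]
force: [-1.9, -0.0, -1.2]
gripper_width: 0.002
```

>>> apply_moves([
  {"delta_rot": [0, 0, 0], "xyz": [0, -11, 0], "gripper": 1},
  {"delta_rot": [0, 0, 0], "xyz": [0, -22, 0], "gripper": 1},
  {"delta_rot": [0, 0, 0], "xyz": [0, -33, 0], "gripper": 1},
  {"delta_rot": [0, 0, 0], "xyz": [0, -42, 0], "gripper": 1},
  {"delta_rot": [0, 0, 0], "xyz": [0, -50, 0], "gripper": 1},
])

```text
clock: 19.25
tool_pos: [0.5972, 0.2533, 0.0448]
tool_rot: [[-0.057, -0.998, 0.004], [-0.998, 0.057, 0.0], [-0.001, -0.004, -1.0]]
force: [-1.1, -0.4, -0.3]
gripper_width: 0.005
```

>>> apply_moves([
  {"delta_rot": [0, 0, 0], "xyz": [0, -5, 0], "gripper": 1},
  {"delta_rot": [0, 0, 0], "xyz": [0, -10, 0], "gripper": 1},
  {"delta_rot": [0, 0, 0], "xyz": [0, -14, 0], "gripper": 1},
  {"delta_rot": [0, 0, 0], "xyz": [0, -17, 0], "gripper": 1},
  {"delta_rot": [0, 0, 0], "xyz": [0, -20, 0], "gripper": 1},
])

```text
clock: 19.67
tool_pos: [0.6159, 0.2521, 0.0448]
tool_rot: [[-0.058, -0.998, 0.001], [-0.998, 0.058, -0.0], [0.0, -0.001, -1.0]]
force: [-14.9, 2.4, 9.6]
gripper_width: 0.007
```

>>> apply_moves([
  {"delta_rot": [0, 0, 0], "xyz": [0, -1, 0], "gripper": 1},
  {"delta_rot": [0, 0, 0], "xyz": [0, -2, 0], "gripper": 1},
  {"delta_rot": [0, 0, 0], "xyz": [0, -2, 0], "gripper": 1},
])

```text
clock: 19.92
tool_pos: [0.6158, 0.2521, 0.0448]
tool_rot: [[-0.058, -0.998, -0.004], [-0.998, 0.058, -0.001], [0.001, 0.004, -1.0]]
force: [-8.0, 0.7, 4.8]
gripper_width: 0.004
```

Run:
```python
from h import *
plan((.58,.252,.045),-93.1)
S=cam("side")
cv2.imwrite("pics/c8.png",cv2.resize(S["frame"][190:320,70:270],None,fx=4,fy=4,interpolation=2)[:,:,::-1])
```

```text
t 19.9167 tcp [0.6158 0.2521 0.0448] grip 0.004496453371815224 F [-8.0058  0.6609  4.7612] q [0.37 0.7  1.62 0.   0.82 2.  ]
xyz [ 2.2 35.7 -0. ] rot [ 0.2 -0.  -0.2]
```

View pics/c8.png

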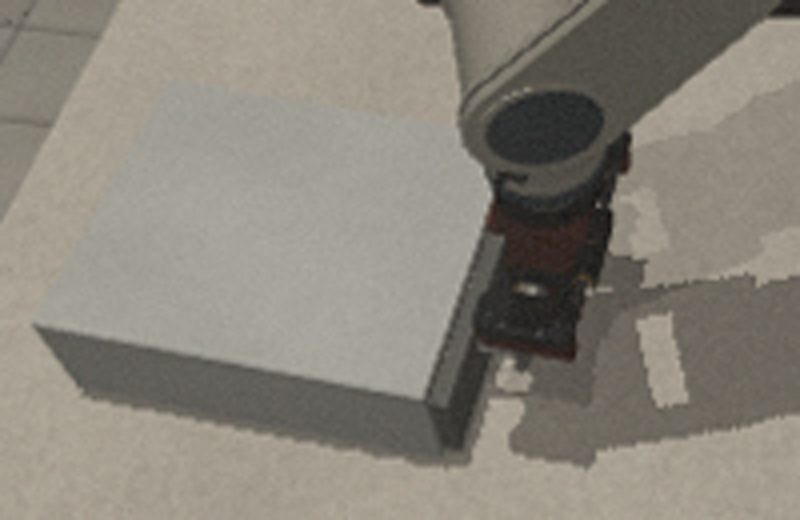

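The crop shows the drawer front against the unit, with only its 15 mm thickness standing proud, and TCP x has stopped at 0.616 with rising force. Backing off, lifting and checking.

>>> apply_moves([
  {"delta_rot": [0, 0, 0], "xyz": [0, 10, 0], "gripper": 1},
  {"delta_rot": [0, 0, 0], "xyz": [0, 30, 0], "gripper": 1},
  {"delta_rot": [0, 0, 0], "xyz": [0, 55, 0], "gripper": 1},
  {"delta_rot": [0, 0, 0], "xyz": [0, 70, -30], "gripper": 1},
  {"delta_rot": [0, 0, 0], "xyz": [0, 80, -65], "gripper": 1},
])

```text
clock: 20.38
tool_pos: [0.5318, 0.2559, 0.1081]
tool_rot: [[-0.057, -0.998, -0.01], [-0.998, 0.057, -0.003], [0.004, 0.009, -1.0]]
force: [0.1, 0.2, 0.4]
gripper_width: 0.004
```

>>> apply_moves([
  {"delta_rot": [0, 0, 0], "xyz": [20, 25, -25], "gripper": 1},
  {"delta_rot": [0, 0, 0], "xyz": [50, 50, -50], "gripper": 1},
  {"delta_rot": [0, 0, 0], "xyz": [80, 60, -70], "gripper": 1},
  {"delta_rot": [0, 0, 0], "xyz": [110, 70, -80], "gripper": 1},
  {"delta_rot": [0, 0, 0], "xyz": [140, 80, -80], "gripper": 1},
])

```text
clock: 20.8
tool_pos: [0.4451, 0.1204, 0.1922]
tool_rot: [[-0.056, -0.998, -0.004], [-0.998, 0.056, -0.002], [0.002, 0.004, -1.0]]
force: [1.2, 0.7, 0.7]
gripper_width: 0.004
```

>>> apply_moves([
  {"delta_rot": [0, 0, 0], "xyz": [0, 0, 0], "gripper": 1},
  {"delta_rot": [0, 0, 0], "xyz": [0, 0, 0], "gripper": 1},
  {"delta_rot": [0, 0, 0], "xyz": [0, 0, 0], "gripper": 1},
])

```text
clock: 21.05
tool_pos: [0.4457, 0.1208, 0.1927]
tool_rot: [[-0.056, -0.998, -0.002], [-0.998, 0.056, -0.002], [0.002, 0.002, -1.0]]
force: [0.2, 0.2, -1.4]
gripper_width: 0.005
```

Run:
```python
from h import *
S=cam("side");T=cam("top");s=arm.get_state();print(s["clock"],s["tool_pos"],s["force"],abs(s["qvel"]).max())
a=cv2.resize(S["frame"][90:384,60:310],None,fx=2,fy=2,interpolation=2);b=cv2.resize(T["frame"][50:250,100:250],None,fx=2,fy=2,interpolation=2)
o=np.zeros((588,800,3),np.uint8);o[:,:500]=a;o[:400,500:]=b
cv2.imwrite("pics/c9.png",o[:,:,::-1])
```

```text
21.15 [0.4457 0.1213 0.1921] [0.795  0.4309 0.3741] 0.00980001593572755
```

View pics/c9.png

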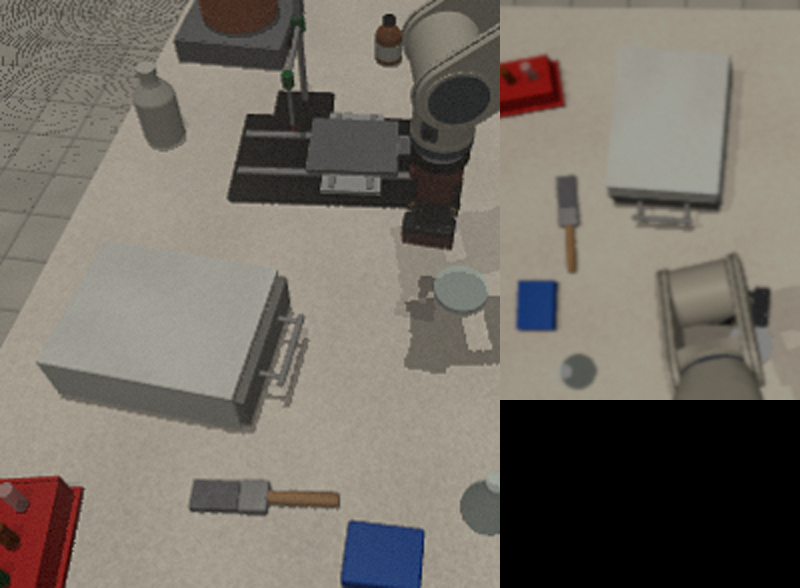

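The drawer is shut (front at about (265,350) in the side panel), the carrier is empty and the other objects are in place. The arm is clear and still, so I'm handing in.

```bash
python3 -c "
from rig import arm
print(arm.hand_in())"
```

```text
the job is handed in; nothing more can be done
None
```

I held the blue spot under the pointer tip for about 1.3 s, then did the same with the red spot. The plate stayed on the carrier for both readings. I then pulled the carrier back, laid the plate in the drawer, pushed the drawer shut and handed in at about 21 s.

- **Spot alignment:** the plate fits put both spots within about 1–1.5 mm of the tip position, which is itself known only to about 1–2 mm. By eye in the side view before each last nudge, the offset looked about 2 mm for blue and 3 mm for red. I did not look again afterwards. For red, the hand hid the tip and the spot in the top view, so I inferred its position from the other spots.
- **Plate:** the picture after release showed it flat on the drawer floor, spots up. I could not see it once the drawer was shut.
- **Drawer:** it stopped firmly at about 15 N. The last pictures show only the front's own thickness standing proud of the cabinet, as it should when shut.
- **Bench:** the items visible in the last picture looked undisturbed; the beaker and reagent bottle were out of frame. The arm was clear and still, and no wrist force I read went above about 18 N.

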